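# Take the breadboard plate off its trainer base

### The arm

A 6-joint arm with a two-finger parallel gripper is mounted at the origin on the work surface. World frame = base frame: x ahead of the robot, y to its left, z up, the work surface at z = 0. Lengths are in mm, angles in rad, forces in N, time in s.
With the tool pointing down it reaches from about 275 to 750 mm from the base axis. Payload 10.2 kg.
Tool frame: the origin (TCP) lies between the finger pads; the fingertips stand 11 mm ahead of it and the grasp point (between the pads) lies 8 mm behind it; z points along the fingers, y is the line along which they close (so a half turn about z gives the same grasp; the last joint's range is limited). The gripper opens to 85 mm and grips with 20 to 120 N. Pads are 22 mm wide; open, the fingers measure 114 mm over their backs; the gripper's body (76 mm by 85 mm) begins 54 mm behind the grasp point. The pads swing forward as they close: fully open they stand 13 mm farther back than shut.
Start: joints at [-1.43, 0.313, 1.498, -0, 1.331, -0.223], TCP at [186.797, -490.651, 242.294] pointing down, gripper open.
Joint ranges: [-2.94, 2.94], [-0.97, 2.17], [0.19, 2.56], [-1.23, 4.37], [0.02, 3.11], [-2.88, 2.88]. Speed limits (rad/s): [2.39, 2.39, 3.01, 3.14, 3.14, 3.14].

### API

Orientations are given as a unit quaternion [w, x, y, z].
In Python, from rig import sense, eyes, finish_job gives the robot as it stands.
- The arm moves only by the shell command python3 -m jog 'ROWS' [FORCE]. ROWS is JSON, a list of rows, each a list of 7 numbers: the shift along the tool's x, y, z in m, then the turn, a rotation vector about the tool's x, y, z in rad, then the finger opening in m, from 0 to 0.0854. In form: [[dx, dy, dz, rx, ry, rz, gripper], ...]. A call has 1 to 5 rows; each row shifts and turns the commanded pose from where the row before left it, along the tool's axes as they then stand; what a row does not reach is not made up. A row lasts 1/10 s, in which the tool goes at most 50 mm and 8.59 degrees, less where a joint would pass 70% of its speed; a pose out of reach is approached as far as the arm can. A call is refused whole if a number of a shift passes 0.05 or a number of a turn 0.15, either way. A call with a gripper value outside its range is refused whole. The fingers move at their own pace and stop on an object; FORCE is the grip in N (left out, the last holds). Time passes only in rows, so rows that do not move let the fingers close. It gives the time, the measured TCP pose, the force, the opening and the grip force at its end, in the units of the state.
- sense(): the state, without advancing time (a new reading comes with each control period).
- eyes.capture(name): name is "scene" or "top" or "wrist"; returns the picture (400x640x3 uint8, red, green, blue); there is no depth.
- eyes.calibration(name): a dict with "fx", "fy", "cx", "cy" (pixels), "cam_to_world" (4x4, takes a point from camera to world coordinates); the wrist camera has in their place "mount" (4x4, takes a point from camera to tool coordinates, whose origin is the TCP and whose axes are the flange's). Camera axes: x right, y down, z forward; pixel columns grow to the right and rows downward; lengths in mm; the calibration is good to about 2 mm. A picture is of the moment at which its call begins: read the wrist's pose just before it. calibration takes no time and is no camera call.
- finish_job(): hands the job in; it is judged then, once.
The state is a dict: "time_s": time; "joints": joint angles; "dq": joint speeds; "tau": joint torques, N m; "eef_pos": TCP position; "ee_rot": TCP orientation; "force": force on the tool from outside, world axes, zero at the start; "wrist_torque": the same for the moment, N m; "grip_width": opening from 0.0 (shut) to 1.0 (fully open); "grip_force": force on a finger pad.
Only numpy, scipy, OpenCV 4.12 (cv2) and the standard library are available. Lean on these libraries where they do the work, as an engineer would, in place of code of your own. Each camera call takes 0.05 s, during which the arm holds its last target. There are 200 camera calls.

### The job

The student bench has two blue trainer bases, each with a dark grey metal plate located on two upright steel dowels. Take the plate that carries two white breadboards, one on each side of its handle: lift it straight up by the handle, keeping it level until it is clear of its dowels, and set it down gently, flat and right way up, in the middle of the dark rubber mat with its long sides along the mat's long sides. Keep it level all the way and leave the other plate (one breadboard and a row of black terminals) sitting on its own base.

Things in the scene. Friction and masses are not known exactly. Their poses are not given: they have to be found in the camera images.
- plate_grip (a point): Centre of the top bar of the black bow handle on the plate to move; bar 72 (x) x 14 (y) x 20 mm tall, 34 mm gap under it. Plate: dark grey metal, 170 (x) x 100 (y) x 10 mm, 0.3-0.5 kg, centred below, underside 52 mm below this point; a white breadboard (110 x 35 x 8.5 mm) on each side of the handle. Holes on x, 72 mm either side of centre, 1.5 mm wider than the dowels. z up.
- base: Blue trainer base under that plate, fixed: 240 x 125 mm, 35 mm tall. Origin at bench height midway between its two 10 mm steel dowels, which stand 72 mm either side along x, from the base top (35 mm) to 63 mm above the bench; z up. The plate lies on the base top, so it must rise over 28 mm to be clear.
- mat: Dark rubber mat, fixed flat on the bench: 230 mm (x) by 160 mm (y), 3 mm thick. Origin at the centre of its underside, at bench height; z up.
- other_plate_grip (a point): The other plate, to be left alone, on a base of the same kind: same plate and handle, but with one breadboard on one side of the handle and a row of four short black terminals on the other. This point is the centre of its handle bar, 52 mm above its underside.
Mind the look-alikes: they are no part of the job. Leave any red look-alike of the part that bears plate_grip alone.

How it is judged (in metres and radians):
On the way, in this order (a step that is already met when the one before it is completed fails the run):
1. the plate is lifted clear of its dowels, level, still over its base (within 30 mm) (height (world z) of plate_grip above 0.117 m and horizontal distance between plate_grip and base below 0.03 m and angle between plate_grip's own z axis and vertical below 0.18 rad), for 0.05 s.
2. the plate is lowered by hand to within 15 mm of the mat, in its middle (25 mm each way), not dropped (x of plate_grip in the frame of mat between -0.025 and 0.025 m and y of plate_grip in the frame of mat between -0.025 and 0.025 m and height (world z) of plate_grip below 0.07 m and contact force between the fingers and plate above 0.5 N), for 0.05 s.
At the end, for the whole second after the job is handed in: The plate lies flat and at rest on the mat, right way up, its centre within 25 mm of the mat's centre along each mat axis and its long side within 12 degrees of the mat's (either way round); the other plate is within 15 mm of where it started (x of plate_grip in the frame of mat between -0.025 and 0.025 m and y of plate_grip in the frame of mat between -0.025 and 0.025 m and height (world z) of plate_grip between 0.051 and 0.059 m and angle between plate_grip's own z axis and vertical below 0.07 rad and angle between the x axis of plate_grip and the x axis of mat, either way round below 0.21 rad and linear speed of plate below 0.02 m/s and distance of other_plate_grip from where it was at the start of the episode below 0.015 m); the robot touches nothing.
It fails at once if the plate tips more than 15 degrees (angle between plate_grip's own z axis and vertical above 0.262 rad).
It fails at once if the other plate is moved more than 15 mm (distance of other_plate_grip from where it was at the start of the episode above 0.015 m).
It also fails if it takes over 45 s, if anything falls off the work surface, if the arm or the gripper's body presses on something with over 40 N, if the wrist force passes 120 N, or if a joint passes its speed limit or range.

## Working session

There is one attempt and no reset: what is moved stays moved. The work goes in short steps, Python scripts to look and compute and a shell command to move; the robot and the scene stay as the last step left them, time stands still between calls to the robot, and variables do not carry over. Pictures are saved under pics/ and viewed, at most 10 in all, crops included, and the job is handed in when it is done.

```bash
mkdir -p pics
python3 - <<'E'
from rig import sense, eyes
import cv2
s=sense();print(s)
for n in("top","scene"):
    cv2.imwrite(f"pics/{n}0.png",eyes.capture(n)[:,:,::-1]);print(eyes.calibration(n))
print(eyes.calibration("wrist"))
E
```

```text
{'time_s': 0.0, 'joints': array([-1.43038232e+00,  3.13441706e-01,  1.49846981e+00,  2.04847330e-05,
        1.33102798e+00, -2.23407694e-01]), 'dq': array([-0.0003959 ,  0.00095501, -0.00040539, -0.00082682,  0.00114505,
       -0.00075383]), 'tau': array([-1.57129241e-03, -4.12267721e+01, -2.59744459e+01, -2.87244438e-04,
        4.13846123e-03,  1.40860482e-05]), 'eef_pos': array([ 186.77244487, -490.37438162,  241.7270032 ]), 'ee_rot': array([-6.72426977e-04,  9.83500016e-01,  1.80906784e-01,  3.78759184e-05]), 'force': array([0.74678814, 0.11100186, 0.0024977 ]), 'wrist_torque': array([-0.00943283,  0.03819586,  0.02104586]), 'grip_force': 0.0, 'grip_width': 1.0038421463541636}
{'fx': 470.4277930547112, 'fy': 470.4277930547112, 'cx': 316.92672970305637, 'cy': 204.75761037913722, 'cam_to_world': array([[ 1.54427003e-03, -9.95510214e-01,  9.46415773e-02,
         2.72103855e+02],
       [-9.99931029e-01, -4.35350035e-04,  1.17365765e-02,
         8.30146136e+01],
       [-1.16426796e-02, -9.46531742e-02, -9.95442226e-01,
         1.43858015e+03],
       [ 0.00000000e+00,  0.000000
[... 262 characters left out ...]
[ 6.15700993e-01, -4.55203947e-01,  6.43196435e-01,
        -6.03820992e+02],
       [-1.31684888e-02, -8.22090021e-01, -5.69205225e-01,
         7.18864982e+02],
       [ 0.00000000e+00,  0.00000000e+00,  0.00000000e+00,
         1.00000000e+00]])}
{'fx': 340.021497491343, 'fy': 340.021497491343, 'cx': 316.4724687991754, 'cy': 203.59408799579793, 'mount': array([[ 3.64533179e-04, -9.47785769e-01, -3.18907516e-01,
         8.21625329e+01],
       [ 9.99999904e-01,  4.22481429e-04, -1.12536520e-04,
         7.50518074e-01],
       [ 2.41393015e-04, -3.18907444e-01,  9.47785832e-01,
        -1.30644697e+02],
       [ 0.00000000e+00,  0.00000000e+00,  0.00000000e+00,
         1.00000000e+00]])}
```

View pics/top0.png

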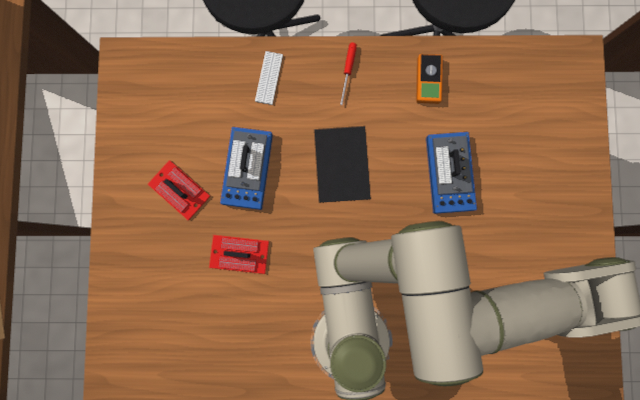

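View pics/scene0.png

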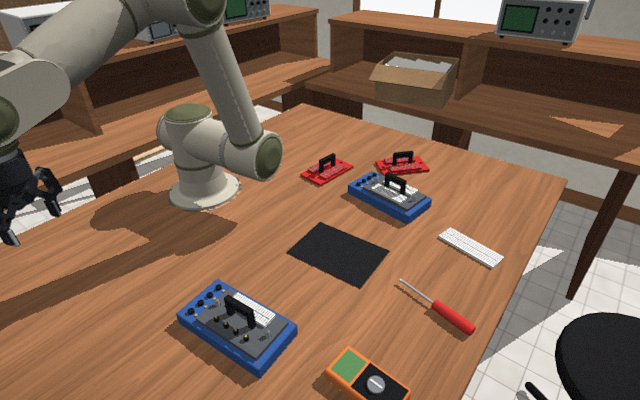

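The top view shows the target plate (two breadboards) at about px (247,160), the mat at about (342,164), and the other plate at about (452,170). The red look-alikes are at (178,190) and (240,253).

```bash
cat > h.py <<'E'
import numpy as np, cv2
from rig import sense, eyes
from scipy.spatial.transform import Rotation as R
def cam(name, s=None):
    c=eyes.calibration(name)
    if name!="wrist": return c, c["cam_to_world"]
    T=np.eye(4); q=s["ee_rot"]; T[:3,:3]=R.from_quat([q[1],q[2],q[3],q[0]]).as_matrix(); T[:3,3]=s["eef_pos"]
    return c, T@c["mount"]
def unproj(uv, z, name, s=None):
    c,T=cam(name,s); uv=np.atleast_2d(uv).astype(float)
    d=np.c_[(uv[:,0]-c["cx"])/c["fx"],(uv[:,1]-c["cy"])/c["fy"],np.ones(len(uv))]@T[:3,:3].T
    return T[:3,3]+d*((z-T[2,3])/d[:,2])[:,None]
def rect(mask):
    n,l,st,_=cv2.connectedComponentsWithStats(mask.astype(np.uint8)); i=1+np.argmax(st[1:,4])
    return cv2.minAreaRect(np.argwhere(l==i)[:,::-1].astype(np.float32)), st[i,4]
def info(r,z,name,s=None):
    P=unproj(cv2.boxPoints(r),z,name,s)[:,:2]; a,b=P[1]-P[0],P[2]-P[1]
    L=a if np.hypot(*a)>np.hypot(*b) else b
    print(r[0],"centre",P.mean(0).round(1),"sides",np.hypot(*a).round(1),np.hypot(*b).round(1),"long dir deg",np.degrees(np.arctan2(L[1],L[0])).round(1)%180)
E
python3 - <<'E'
from h import *
im=cv2.imread("pics/top0.png").astype(int); mx=im.max(2); mn=im.min(2)
def win(m,x0,x1,y0,y1):
    o=np.zeros_like(m); o[y0:y1,x0:x1]=m[y0:y1,x0:x1]; return o
r,a=rect(win(mx<60,300,385,115,215)); info(r,3,"top")
hsv=cv2.cvtColor(im.astype(np.uint8),cv2.COLOR_BGR2HSV)
blue=(hsv[:,:,0]>100)&(hsv[:,:,0]<125)&(hsv[:,:,1]>130)
for b in((210,285,115,220),(420,490,120,225)):
    r,a=rect(win(blue,*b)); info(r,35,"top")
r,a=rect(win(mx<45,232,262,140,182)); info(r,97,"top"); print(a)
cv2.imwrite("pics/c.png",cv2.resize(im[115:220,205:290].astype(np.uint8),None,fx=5,fy=5,interpolation=cv2.INTER_NEAREST))
E
```

```text
(341.95843505859375, 164.18826293945312) centre [535.3  22.9] sides 158.5 226.4 long dir deg 3.6999999999999886
(246.18955993652344, 167.95455932617188) centre [518.2 313.7] sides 238.7 125.3 long dir deg 172.9
(450.9107971191406, 172.41184997558594) centre [ 504.4 -303.1] sides 128.6 238.8 long dir deg 3.8000000000000114
(245.07334899902344, 158.51100158691406) centre [534.2 307.2] sides 74.2 16.2 long dir deg 172.5
78
```

View pics/c.png

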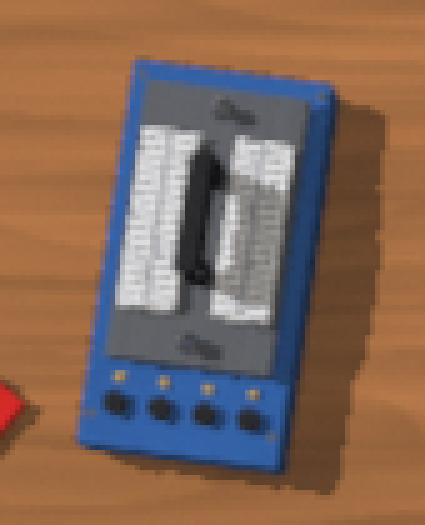

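The crop confirms two breadboards and the handle bar running lengthwise. The measured sizes match the given ones: mat 158x226, base 239x125, bar 74x16. The handle is at about (534,307) with a long axis of -7.3°, and the mat is at (535,23) at 3.7°. I'll turn the tool, then travel.

```bash
python3 -m jog '[[0,0,0,0,0,0.123,0.085],[0,0,0,0,0,0.123,0.085],[0,0,0,0,0,0.123,0.085],[0,0,0,0,0,0.12,0.085]]' 40
python3 -m jog '[[0.0122,-0.0418,0,0,0,0,0.085],[0.0122,-0.0418,0,0,0,0,0.085],[0.0122,-0.0418,0,0,0,0,0.085],[0.0122,-0.0418,0,0,0,0,0.085],[0.0122,-0.0418,0,0,0,0,0.085]]'
python3 -m jog '[[0.0122,-0.0418,0,0,0,0,0.085],[0.0122,-0.0418,0,0,0,0,0.085],[0.0122,-0.0418,0,0,0,0,0.085],[0.0122,-0.0418,0,0,0,0,0.085],[0.0122,-0.0418,0,0,0,0,0.085]]'
```

```text
time_s: 0.5
eef_pos: [186.8, -490.5, 242.0]
ee_rot: [-0.0, 0.998, -0.065, -0.0]
force: [-0.1, 1.0, -0.2]
grip_width: 0.993
grip_force: 0.0
time_s: 1.0
eef_pos: [273.7, -289.2, 242.1]
ee_rot: [-0.0, 0.998, -0.063, -0.0]
force: [1.4, -0.9, -0.1]
grip_width: 0.997
grip_force: 0.0
time_s: 1.5
eef_pos: [360.3, -89.4, 242.3]
ee_rot: [0.0, 0.998, -0.063, 0.0]
force: [0.8, -0.8, 0.6]
grip_width: 0.995
grip_force: 0.0
```

```bash
python3 -m jog '[[0.0122,-0.0418,0,0,0,0,0.085],[0.0122,-0.0418,0,0,0,0,0.085],[0.0122,-0.0418,0,0,0,0,0.085],[0.0122,-0.0418,0,0,0,0,0.085],[0.0122,-0.0418,0,0,0,0,0.085]]'
python3 -m jog '[[0.0122,-0.0418,0,0,0,0,0.085],[0.0122,-0.0418,0,0,0,0,0.085],[0.0122,-0.0418,0,0,0,0,0.085],[0.0122,-0.0418,0,0,0,0,0.085],[0,0,0,0,0,0,0.085]]'
python3 - <<'E'
from h import *
s=sense(); im=eyes.capture("wrist"); cv2.imwrite("pics/w1.png",im[:,:,::-1])
c,T=cam("wrist",s); print(s["eef_pos"],s["time_s"])
p=np.linalg.inv(T)@[534.2,307.2,97,1]; print("expected bar top px",p[0]/p[2]*c["fx"]+c["cx"],p[1]/p[2]*c["fy"]+c["cy"])
E
```

```text
time_s: 2.0
eef_pos: [446.9, 110.5, 242.1]
ee_rot: [0.0, 0.998, -0.062, -0.0]
force: [0.2, -1.1, 0.4]
grip_width: 0.997
grip_force: 0.0
time_s: 2.5
eef_pos: [516.3, 271.9, 240.8]
ee_rot: [-0.0, 0.998, -0.061, -0.001]
force: [-0.6, -0.6, -0.3]
grip_width: 0.995
grip_force: 0.0
[516.31824798 271.94120429 240.75973518] 2.5
expected bar top px 270.9965419314062 176.6481466579089
```

View pics/w1.png

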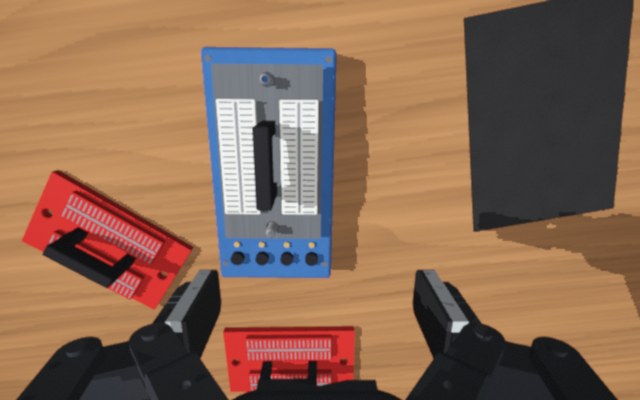

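The wrist view shows the target handle at about px (264,166), slightly off the predicted (271,177). The dowels are at (265,79) and (271,228), and the mat is on the right.

Run:
```python
from h import *
s=sense(); im=cv2.imread("pics/w1.png"); m=im.max(2)<60
o=np.zeros_like(m); o[105:225,235:300]=m[105:225,235:300]
r,a=rect(o); print(r)
info(r,97,"wrist",s); info(r,87,"wrist",s)
d=unproj([[265,78],[271,228]],60,"wrist",s); print("dowels",d.round(1),"mid",d.mean(0))
print("mat corners",unproj([[465,17],[640,-3],[615,208],[474,231]],3,"wrist",s).round(1)[:,:2])
```

```text
((265.4339904785156, 164.9537353515625), (90.01768493652344, 21.569421768188477), 88.15238952636719)
(265.4339904785156, 164.9537353515625) centre [542.4 308.2] sides 17.0 75.2 long dir deg 172.6
(265.4339904785156, 164.9537353515625) centre [540.3 310. ] sides 17.6 77.9 long dir deg 172.6
dowels [[611.7 302.   60. ]
 [473.3 319.8  60. ]] mid [542.52934469 310.93663809  60.        ]
mat corners [[645.2 108.9]
 [642.1 -55.6]
 [426.9 -65.6]
 [417.7  94.6]]
```

```bash
python3 -m jog '[[0.0096,-0.020,0.02,0,0,0.005,0.085],[0.0096,-0.020,0.03,0,0,0,0.085],[0,0,0.03,0,0,0,0.085],[0,0,0.02,0,0,0,0.085],[0,0,0,0,0,0,0.085]]'
python3 - <<'E'
from h import *
s=sense(); im=eyes.capture("wrist"); cv2.imwrite("pics/w2.png",im[:,:,::-1]); print(s["eef_pos"],s["ee_rot"])
c,T=cam("wrist",s)
for y in(309,):
  for P in([540,309,97],):
    p=np.linalg.inv(T)@[*P,1]; print(p[0]/p[2]*c["fx"]+c["cx"],p[1]/p[2]*c["fy"]+c["cy"])
E
```

```text
time_s: 3.05
eef_pos: [538.7, 304.1, 139.6]
ee_rot: [0.001, 0.998, -0.066, -0.003]
force: [0.6, 0.2, 0.3]
grip_width: 0.996
grip_force: 0.0
[538.7416443  304.10876919 139.5892688 ] [ 0.00123759  0.99784716 -0.06551501 -0.00269958]
306.12113136124384 243.19841086163711
```

View pics/w2.png

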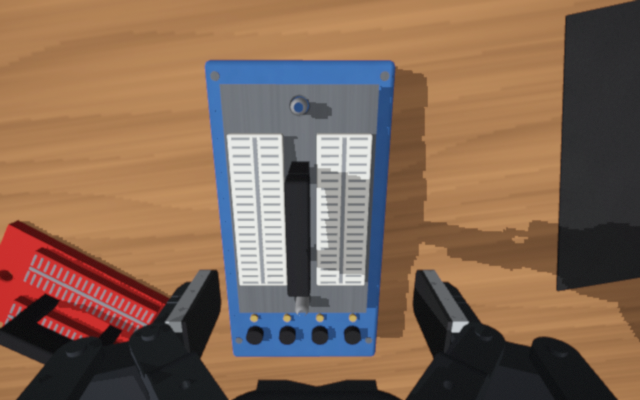

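The bar's top face spans about px (287–310, 180–296), with its centre near (298,238).

Run:
```python
from h import *
s=sense(); im=cv2.imread("pics/w2.png"); 
P=unproj([[298.5,238],[298.5,180],[298.5,296]],97,"wrist",s); print(P.round(1))
q=s["ee_rot"];M=R.from_quat([q[1],q[2],q[3],q[0]]).as_matrix()
print("tool-axes delta",M.T@(P[0]-s["eef_pos"]), M.round(3))
```

```text
[[543.7 313.5  97. ]
 [577.1 308.5  97. ]
 [506.1 319.1  97. ]]
tool-axes delta [ 2.97387762 -9.47827046 44.84478546] [[ 0.991 -0.131 -0.002]
 [-0.131 -0.991 -0.001]
 [-0.002  0.001 -1.   ]]
```

```bash
python3 -m jog '[[0.002,-0.0045,0,0,0,0,0.085],[0.001,-0.0045,0.015,0,0,0,0.085],[0,0,0.02,0,0,0,0.085],[0,0,0.02,0,0,0,0.085],[0,0,0.005,0,0,0,0.085]]'
python3 -m jog '[[0,0,0,0,0,0,0.04],[0,0,0,0,0,0,0.03]]' 40
```

```text
time_s: 3.6
eef_pos: [543.4, 314.0, 80.0]
ee_rot: [0.001, 0.998, -0.065, -0.001]
force: [-0.3, -0.2, 0.3]
grip_width: 0.993
grip_force: 0.0
time_s: 3.8
eef_pos: [544.8, 314.4, 83.3]
ee_rot: [-0.0, 0.998, -0.065, 0.001]
force: [1.4, -0.1, -0.3]
grip_width: 0.686
grip_force: 0.0
```

```bash
python3 -m jog '[[0,0,0,0,0,0,0.035],[0,0,0,0,0,0,0.03],[0,0,0,0,0,0,0.03]]'
python3 - <<'E'
from h import *
s=sense(); im=eyes.capture("wrist"); cv2.imwrite("pics/w3.png",im[:,:,::-1]); print(s["eef_pos"],s["ee_rot"])
E
```

```text
time_s: 4.1
eef_pos: [544.4, 314.2, 82.8]
ee_rot: [-0.0, 0.998, -0.065, 0.0]
force: [1.1, -0.2, 0.8]
grip_width: 0.352
grip_force: 0.0
[544.43035614 314.21625648  82.81406564] [-1.61915352e-04  9.97881573e-01 -6.50552557e-02  3.91664902e-04]
```

View pics/w3.png

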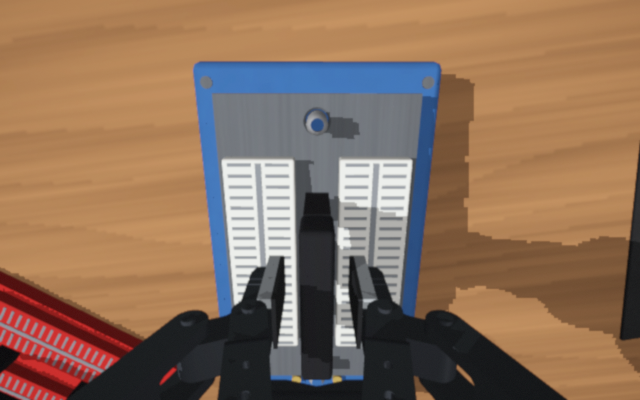

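The bar is centred between the pads (300–335, with pad faces at 283 and 350). I'll lower 3 mm and close.

```bash
python3 -m jog '[[0,0,0.003,0,0,0,0.02],[0,0,0,0,0,0,0.008],[0,0,0,0,0,0,0.0],[0,0,0,0,0,0,0.0],[0,0,0,0,0,0,0.0]]' 60
python3 -m jog '[[0,0,0,0,0,0,0.0],[0,0,0,0,0,0,0.0]]' 60
```

```text
time_s: 4.65
eef_pos: [544.1, 314.2, 79.0]
ee_rot: [0.0, 0.998, -0.065, -0.0]
force: [1.1, 0.0, -4.5]
grip_width: 0.153
grip_force: 59.5
time_s: 4.85
eef_pos: [544.1, 314.0, 79.0]
ee_rot: [0.0, 0.998, -0.065, -0.0]
force: [0.2, -0.1, -4.7]
grip_width: 0.158
grip_force: 59.4
```

Gripped at 13 mm opening and 59 N. Now lifting slowly.

```bash
python3 -m jog '[[0,0,-0.004,0,0,0,0],[0,0,-0.006,0,0,0,0],[0,0,-0.008,0,0,0,0],[0,0,-0.008,0,0,0,0],[0,0,-0.008,0,0,0,0]]'
python3 -m jog '[[0,0,-0.01,0,0,0,0],[0,0,-0.01,0,0,0,0],[0,0,-0.01,0,0,0,0],[0,0,0,0,0,0,0],[0,0,0,0,0,0,0]]'
python3 - <<'E'
from h import *
s=sense(); im=eyes.capture("wrist"); cv2.imwrite("pics/w4.png",im[:,:,::-1]); print(s["eef_pos"],s["ee_rot"],s["force"],s["wrist_torque"])
E
```

```text
time_s: 5.35
eef_pos: [544.4, 314.2, 114.3]
ee_rot: [-0.0, 0.998, -0.065, 0.0]
force: [-0.5, -0.2, -3.8]
grip_width: 0.155
grip_force: 59.2
time_s: 5.85
eef_pos: [544.2, 314.1, 143.3]
ee_rot: [-0.0, 0.998, -0.065, -0.0]
force: [-0.6, 0.8, -4.4]
grip_width: 0.149
grip_force: 59.5
[544.18714894 314.10944    143.31753129] [-9.74659473e-06  9.97880488e-01 -6.50732717e-02 -1.52245026e-07] [-0.61274668  0.7901517  -4.37757196] [-0.01914074 -0.0327654  -0.01890597]
```

View pics/w4.png

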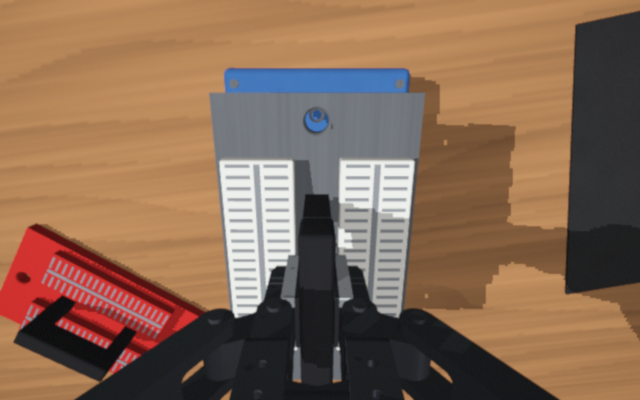

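The plate is clear of the dowels and level. I'll check where the plate sits in the grip, using its hole at px (316,120), and compute the transfer.

Run:
```python
from h import *
s=sense(); q=s["ee_rot"];M=R.from_quat([q[1],q[2],q[3],q[0]]).as_matrix(); p=s["eef_pos"]
h=unproj([[316,120]],p[2]-34,"wrist",s)[0]; t=M.T@(h-p); off=t-[72,0,0]; print("hole in tool",t)
yaw=np.radians(3.6); X=np.array([np.cos(yaw),np.sin(yaw)]);Y=np.array([X[1],-X[0]])
dyaw=np.radians(3.6)-np.arctan2(M[1,0],M[0,0]); print("rz tool",-dyaw)
tcp=np.array([534.5,22.5])-off[0]*X-off[1]*Y; d=tcp-p[:2]
print("target tcp",tcp,"after turn dx,dy",d@X,d@Y, "before turn", M[:2,:2].T@d)
```

```text
hole in tool [68.72492716  0.41716726 33.95500875]
rz tool -0.19307712853433429
target tcp [537.74241609  23.1219876 ] after turn dx,dy -24.551957518203338 289.9789245629152 before turn [ 31.54533261 289.30167947]
```

```bash
python3 -m jog '[[0.001,0.01,0,0,0,0,0],[0.002,0.02,0,0,0,0,0],[0.003,0.025,0,0,0,0,0],[0.003,0.03,0,0,0,0,0],[0.003,0.03,0,0,0,0,0]]'
python3 -m jog '[[0.003,0.03,0,0,0,0,0],[0.003,0.03,0,0,0,0,0],[0.003,0.03,0,0,0,0,0],[0.003,0.03,0,0,0,0,0],[0.003,0.025,0,0,0,0,0]]'
python3 -m jog '[[0.002,0.015,0,0,0,0,0],[0.001,0.01,0,0,0,-0.048,0],[0,0.004,0,0,0,-0.05,0],[0,0,0,0,0,-0.05,0],[0,0,0,0,0,-0.045,0]]'
python3 -m jog '[[0,0,0,0,0,0,0]]'
python3 - <<'E'
from h import *
s=sense(); q=s["ee_rot"];M=R.from_quat([q[1],q[2],q[3],q[0]]).as_matrix(); p=s["eef_pos"]
im=eyes.capture("top"); cv2.imwrite("pics/t5.png",cv2.resize(im[100:230,270:420,::-1],None,fx=4,fy=4))
print(p,np.degrees(np.arctan2(M[1,0],M[0,0])),"dtool",M.T@(np.array([537.7,23.1,0])-p), s["force"])
E
```

```text
time_s: 6.4
eef_pos: [540.8, 196.9, 142.9]
ee_rot: [0.0, 0.998, -0.065, -0.0]
force: [1.3, -1.1, -3.0]
grip_width: 0.151
grip_force: 59.3
time_s: 6.9
eef_pos: [536.7, 50.8, 143.1]
ee_rot: [0.0, 0.998, -0.065, -0.0]
force: [0.2, -0.1, -3.0]
grip_width: 0.157
grip_force: 59.3
time_s: 7.4
eef_pos: [536.4, 23.5, 143.1]
ee_rot: [-0.0, 0.999, 0.032, -0.0]
force: [0.9, 0.7, -4.7]
grip_width: 0.151
grip_force: 59.3
time_s: 7.5
eef_pos: [536.4, 23.7, 143.1]
ee_rot: [-0.0, 0.999, 0.032, -0.0]
force: [-0.7, -0.3, -4.5]
grip_width: 0.151
grip_force: 59.3
[536.44926853  23.69412895 143.11402197] 3.624470315412976 dtool [  1.26598695   0.69744116 143.11342165] [-0.73054556 -0.30375063 -4.51633685]
```

```bash
python3 -m jog '[[0.001,0.0007,0.015,0,0,0,0],[0,0,0.025,0,0,0,0],[0,0,0.02,0,0,0,0],[0,0,0.015,0,0,0,0],[0,0,0.008,0,0,0,0]]'
python3 -m jog '[[0,0,0.004,0,0,0,0],[0,0,0.003,0,0,0,0],[0,0,0.002,0,0,0,0],[0,0,0.002,0,0,0,0],[0,0,0,0,0,0,0]]'
python3 -c "
from h import *
cv2.imwrite('pics/w6.png',eyes.capture('wrist')[:,:,::-1])"
```

```text
time_s: 8.05
eef_pos: [537.1, 23.2, 59.0]
ee_rot: [-0.0, 1.0, 0.031, -0.001]
force: [-1.4, -0.3, -3.7]
grip_width: 0.157
grip_force: 59.2
time_s: 8.55
eef_pos: [537.7, 23.0, 49.4]
ee_rot: [0.0, 1.0, 0.031, 0.0]
force: [0.1, 0.2, -4.5]
grip_width: 0.151
grip_force: 59.2
```

View pics/w6.png

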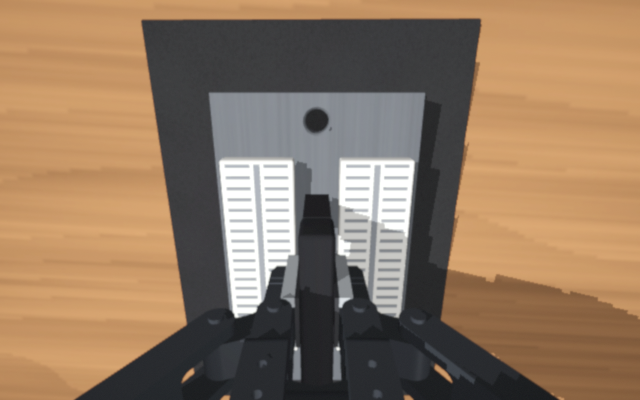

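The plate is level and centred sideways on the mat (margins about 51 and 45 px). I'll check the far mat edge (316,20) while lowering.

```bash
python3 - <<'E'
from h import *
s=sense(); e=unproj([[316,20],[161,110],[467,110]],3,"wrist",s); f=unproj([[316,93]],s["eef_pos"][2]-34,"wrist",s)
print(e,f)
E
python3 -m jog '[[0,0,0.001,0,0,0,0],[0,0,0.001,0,0,0,0],[0,0,0,0,0,0,0]]'
```

```text
[[650.49821295  29.67263963   3.        ]
 [605.22557964 104.9838961    3.        ]
 [614.9396485  -48.66073716   3.        ]] [[618.38969136  27.63501209  15.4816466 ]]
time_s: 8.9
eef_pos: [537.6, 23.1, 47.2]
ee_rot: [-0.0, 1.0, 0.031, -0.0]
force: [0.3, 0.2, -4.7]
grip_width: 0.156
grip_force: 59.2
```

```bash
python3 -m jog '[[0,0,0.0007,0,0,0,0],[0,0,0,0,0,0,0]]'; python3 -m jog '[[0,0,0.0007,0,0,0,0],[0,0,0,0,0,0,0]]'
```

```text
time_s: 9.1
eef_pos: [537.7, 23.0, 46.9]
ee_rot: [0.0, 1.0, 0.031, 0.0]
force: [-2.3, 0.3, 2.1]
grip_width: 0.152
grip_force: 60.0
time_s: 9.3
eef_pos: [537.8, 23.0, 46.9]
ee_rot: [0.0, 1.0, 0.031, 0.0]
force: [-6.1, 0.6, 9.3]
grip_width: 0.156
grip_force: 61.4
```

The plate is in contact with the mat. I'll release and retreat.

```bash
python3 -m jog '[[0,0,0,0,0,0,0.02],[0,0,0,0,0,0,0.03],[0,0,0,0,0,0,0.05],[0,0,0,0,0,0,0.05],[0,0,0,0,0,0,0.05]]'
python3 -m jog '[[0,0,-0.01,0,0,0,0.05],[0,0,-0.03,0,0,0,0.05],[0,0,-0.04,0,0,0,0.05],[0,0,-0.04,0,0,0,0.05],[0,0,-0.03,0,0,0,0.05]]'
python3 -m jog '[[0,0,0,0,0,0,0.05],[0,0,0,0,0,0,0.05]]'
python3 - <<'E'
from h import *
s=sense(); im=eyes.capture("wrist"); cv2.imwrite("pics/w7.png",im[:,:,::-1])
print(s["eef_pos"],s["force"])
E
```

```text
time_s: 9.8
eef_pos: [537.8, 23.0, 45.9]
ee_rot: [0.0, 1.0, 0.031, 0.0]
force: [0.3, 0.2, -0.4]
grip_width: 0.584
grip_force: 0.0
time_s: 10.3
eef_pos: [538.0, 23.0, 199.3]
ee_rot: [0.0, 1.0, 0.031, 0.002]
force: [-0.1, -0.1, -0.0]
grip_width: 0.586
grip_force: 0.0
time_s: 10.5
eef_pos: [537.6, 23.1, 196.4]
ee_rot: [0.0, 1.0, 0.031, 0.0]
force: [0.0, 0.1, -0.1]
grip_width: 0.588
grip_force: 0.0
[537.63544669  23.06100216 196.42188706] [ 0.04536134  0.05785901 -0.12779478]
```

View pics/w7.png

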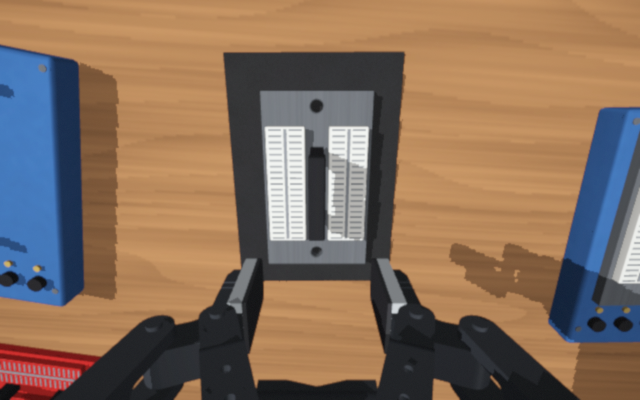

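The plate lies flat on the mat at about px (316,178), centred and aligned with the mat's sides, and the gripper is clear. Handing in.

```bash
python3 -c "
from rig import finish_job
print(finish_job())"
```

```text
the job is handed in; nothing more can be done
None
```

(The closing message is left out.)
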